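# Set the telescoping hold-down on a length of aluminium profile

## Task

Clamp the long aluminium profile on the blue bed with the telescoping hold-down: twist its T-handle anticlockwise to unlock the leg, slide the leg down until the sprung foot presses on the profile with about 15 N, then twist the handle fully back clockwise so that its pin drops into a notch and the leg stays clamped when you let go. Find the notch by feel: if the pin meets a tooth, ease the leg a little up or down rather than forcing it; do not shift the profile, and leave the other things on the bench alone.

Things in the scene. Friction and masses are not known exactly. Their poses are not given: they have to be found in the camera images.
- bed: Blue work bed, fixed: slab with top 30 mm over the bench, spanning x -90..130, y -140..140 mm in this frame; dark fence 25 mm high on it along y, at the profile's -x side; behind it a grey column 32 x 50 mm (at x = -66), 160 mm high, whose bracket holds the hold-down's outer tube with a dark comb of notches. Origin: on the bench exactly under the leg's upright axis; z up.
- tube_top (a point): Centre of the upper rim of the fixed aluminium outer tube (26 mm outer diameter, 55 mm long), 170 mm above the bench, on the leg's axis. Nothing of the comb stands higher.
- tee_grip (a point): Centre of the black T-handle atop the leg: bar 70 mm long (point y), 16 wide (point x), 22 high; pinch across the width from above. On the leg's axis, z up; turns and slides with the handle. Under it only the 12 mm leg (20 mm collar just below the bar) down to the tube, whose rim is 80 mm below this point with the leg fully up and about 30 mm below when clamped.
- tee (a joint): Twist of handle, leg and pin, rad: 0 = locked stop, 1.2 = unlocked stop; grows anticlockwise seen from above. The pin is clear of the comb above about 0.65 and in a notch below 0.25; if a tooth is in its way the handle stops at about 0.35 to 0.55. It turns lightly (0.1 N m) when free.
- leg (a joint): How far the leg is slid down, m: 0 = fully up (where it starts, pin locked over the topmost tooth), 0.035 to 0.043 (differs each time) = foot just touching the profile, 0.056 = lower stop. Unlocked, a spring lifts it (net 4 N, rising 0.03 N per mm, 1 N rubbing besides), so let go it springs up to 0. In a notch it rises until the pin bears on the tooth above.
- foot: Round black rubber foot, 24 mm diameter, 8 mm thick, sprung, at the leg's lower end; it does not twist. Origin: centre of its upper face. Its spring gives 2 N per mm that the leg goes down after touching the profile, and is solid after 14 mm; more than 35 N marks the profile.
- foot_sole (a point): Centre of the foot's underside, 145 mm below the handle's centre while the foot's spring is relaxed.
- stock: Long slotted aluminium profile, 30 x 30 mm and 220 mm long, lying loose under the foot on a wooden packing strip 2 to 10 mm thick (it differs each time) on the bed, along the bed's y and beside the fence. Origin: centre of its underside; y along its length, z up; its top is 30 mm above the origin.
- offcut_a: Bystander: 50 mm piece of the same profile lying on the front of the bed. Origin: centre of its underside.
- offcut_b: Bystander: 60 mm piece of the profile standing on end on the front of the bed. Origin: centre of its underside.
- offcut_c: Bystander: 90 mm piece of the profile lying on the bench. Origin: centre of its underside.
- screwdriver: Bystander: screwdriver lying on the bench.
- spray_can: Bystander: spray can, 62 mm diameter, 170 mm high, standing on the bench.
- jar: Bystander: glass screw jar, 70 mm diameter, 85 mm high, standing on the bench.
- tape: Bystander: grey tape measure, 70 x 34 x 65 mm, standing on the bench.
- pin: Steel cross pin, 1.7 mm thick, on the leg (turns and slides with the handle), sticking out to 22 mm from the axis; points along the bed's +x when locked. It enters the notches of the comb on the tube's +x side: notches 8 mm apart, flat-ended teeth 4.8 mm thick, so 1.5 mm of play. Over 36 N on pin and comb while it is turned in bends it. Origin: on the axis at the pin's height.
There are look-alikes about, which are no part of the job. What is shaped like the stock but purple is not meant.

How it is judged (in metres and radians):
On the way, in this order (a step that is already met when the one before it is completed fails the run):
1. the T-handle is twisted to the unlocked side (over 0.9 rad) (value of joint tee above 0.9 rad), for 0.1 s.
2. with the handle still unlocked (over 0.8 rad) the foot is pressed on the profile (over 3 N) (value of joint tee above 0.8 rad and contact force between foot and stock above 3 N), for 0.2 s.
At the end, for the whole second after the job is handed in: The handle is back on the locked side (joint tee below 0.25 rad), and with nothing holding it the foot bears on the profile with 4 to 25 N; the profile lies at rest on its packing on the bed (origin 29 to 43 mm above the bench), less than 8 mm from where it was (value of joint tee below 0.25 rad and contact force between foot and stock between 4 and 25 N and distance of stock from where it was at the start of the episode below 0.008 m and linear speed of stock below 0.01 m/s and z of stock in the frame of bed between 0.029 and 0.043 m); the robot touches nothing.
It fails at once if the foot presses the profile with more than 35 N (contact force between foot and stock above 35 N).
It fails at once if the pin is forced against the comb with more than 36 N while the handle is not yet fully back (over 0.12 rad) (contact force between pin and bed above 36 N and value of joint tee above 0.12 rad).
It fails at once if a bystander is moved more than 30 mm (distance of any of offcut_a, offcut_b, offcut_c, screwdriver, spray_can, jar, tape from where it was at the start of the episode above 0.03 m).
It also fails if it takes over 67 s, if anything falls off the work surface, if the arm or the gripper's body presses on something with over 40 N, if the wrist force passes 120 N, or if a joint passes its speed limit or range.

## Robot

A 6-joint arm with a two-finger parallel gripper is mounted at the origin on the work surface. World frame = base frame: x ahead of the robot, y to its left, z up, the work surface at z = 0. Lengths are in m, angles in degrees, forces in N, time in s.
With the tool pointing down it reaches from about 0.275 to 0.725 m from the base axis. Payload 5.6 kg.
Tool frame: the origin (TCP) lies on the centre line of the jaws, within the pads' length; the fingertips stand 8 mm ahead of it and the grasp point (between the pads) lies 11 mm behind it (bot.nose_length is the distance from the TCP to the fingertips, in m); y points along the fingers, x is the direction in which the jaws open and shut, and the axes are right-handed (so a half turn about y gives the same grasp; the last joint's range is limited). The gripper opens to 85 mm and grips with 20 to 120 N. Pads are 22 mm wide; open, the fingers measure 114 mm over their backs; the gripper's body (76 mm by 85 mm) begins 54 mm behind the grasp point. The pads swing forward as they close: fully open they stand 13 mm farther back than shut.
Start: joints at [83.973, 14.616, 6.199, 0, -81.583, -16.306], TCP at [0.209, 0.509, 0.239] pointing down, gripper open.
Joint ranges: [-168.99, 168.99], [-69.2, 112.95], [-62.41, 85.93], [-164.36, 98.24], [-168.68, -3.75], [-174.98, 174.98]. Speed limits (degrees/s): [147.25, 147.25, 180, 180, 180, 180].

## Interface

Orientations are given as a 3x3 rotation matrix whose columns are the frame's x, y, z axes.
In Python, from plant import bot gives the robot as it stands.
- The arm moves only by the tool move_arm, never from a script. Its argument "targets" is a list of rows, each an object with "linear": the shift along the world's x, y, z in units of 40 mm (1.0 is 40 mm), a list of three; "roll": the turn about the world's z in units of 6 degrees (1.0 is 6 degrees). In form: [{"linear": [dx, dy, dz], "roll": roll}, ...]. A call has 1 to 20 rows; each row shifts and turns the commanded pose from where the row before left it; what a row does not reach is not made up. A row lasts 1/12 s, in which the tool goes at most 41.7 mm and 7.16 degrees, less where a joint would pass 70% of its speed; a pose out of reach is approached as far as the arm can. A call is refused whole if a number of a shift passes 1 or a number of a turn 1, either way. A call with a gripper value outside its range is refused whole. "fingers" is the finger opening in mm, from 0 to 85.4, set as the call begins (left out, the last holds). The fingers move at their own pace and stop on an object; "grip_force" is the grip in N (left out, the last holds). Time passes only in rows, so rows that do not move let the fingers close. It gives the time, the measured TCP pose, the force and the opening at its end, in the units of the state.
- bot.get_obs(): the state, without advancing time (a new reading comes with each control period).
- bot.snapshot(name): name is "scene" or "top"; returns the picture (384x512x3 uint8, red, green, blue); there is no depth.
- bot.camera_model(name): a dict with "vertical_fov" (degrees; the focal length in pixels is half the picture's height over the tangent of half this angle, whatever the lens; pixels are square), "cx", "cy" (the principal point, pixels), "dist_coeffs" ([k1, k2, p1, p2, k3] as OpenCV has them; the pictures are not rectified), "extrinsics" (4x4, takes a point from camera to world coordinates). Camera axes: x right, y down, z forward; pixel columns grow to the right and rows downward; lengths in m; the calibration is good to about 2 mm. A picture is of the moment at which its call begins. camera_model takes no time and is no camera call.
- bot.hand_in(): hands the job in, once; it reports no verdict.
The state is a dict: "time": time; "joint_positions": joint angles; "joint_velocities": joint speeds; "tau": joint torques, N m; "tcp_pos": TCP position; "tool_rot": TCP orientation; "ft_force": force on the tool from outside, world axes, zero at the start; "moment": the same for the moment, N m; "width": opening from 0.0 (shut) to 1.0 (fully open).
Only numpy, scipy, OpenCV 4.12 (cv2) and the standard library are available. Lean on these libraries where they do the work, as an engineer would, in place of code of your own. Each camera call takes 0.05 s, during which the arm holds its last target. There are 200 camera calls.

## Working session

There is one attempt and no reset: what is moved stays moved. The work goes in short steps, Python scripts to look and compute and a tool call to move; the robot and the scene stay as the last step left them, time stands still between calls to the robot, and variables do not carry over. Pictures are saved under pics/ and viewed, about 8 in all and at most 12, crops included, and the job is handed in when it is done.

Besides the shell and the picture viewer there is one more tool, called after ">>>" by a JSON object that holds its "api" and its "payload". move_arm: Moves the arm, as the interface text tells. Its arguments: {"type":"object","properties":{"targets":{"type":"array"},"fingers":{"type":"number"},"grip_force":{"type":"number"}},"required":["targets"]}

```bash
mkdir -p pics; python3 - <<'E'
from plant import bot
import cv2,numpy as np
for n in("scene","top"):
    im=bot.snapshot(n); cv2.imwrite(f"pics/{n}0.png",im[:,:,::-1])
    m=bot.camera_model(n); print(n,m["vertical_fov"],m["cx"],m["cy"],m["dist_coeffs"]);print(np.round(m["extrinsics"],4).tolist())
o=bot.get_obs();print(o["time"],o["tcp_pos"],np.round(o["tool_rot"],3).tolist(),o["ft_force"],o["width"])
E
```

```text
scene 56.407892035069764 259.265381666859 190.27214959311556 [-0.07637967  0.          0.          0.          0.        ]
[[0.0933, 0.7476, -0.6575, 1.1633], [0.9955, -0.0788, 0.0517, -0.0114], [-0.0132, -0.6594, -0.7517, 0.9383], [0.0, 0.0, 0.0, 1.0]]
top 46.1728980948508 248.3703649448262 196.43373398760215 [-0.11288981  0.          0.          0.          0.        ]
[[-0.0002, -0.994, 0.1092, 0.3525], [-1.0, -0.0007, -0.008, 0.0296], [0.0081, -0.1092, -0.994, 1.5626], [0.0, 0.0, 0.0, 1.0]]
0.1 [0.20878558 0.50836188 0.23848483] [[-0.38, -0.001, 0.925], [-0.925, -0.002, -0.38], [0.002, -1.0, 0.0]] [0.83123647 0.08498673 0.9310202 ] 1.0013723870672848
```

View pics/scene0.png

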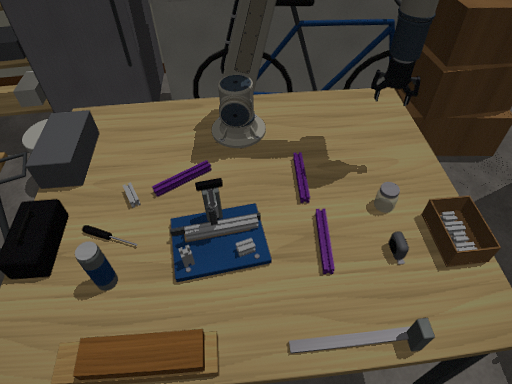

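View pics/top0.png

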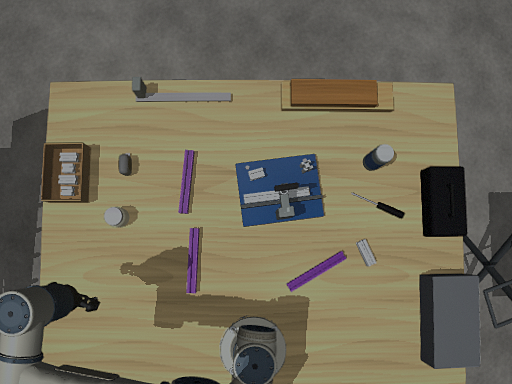

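The blue bed is at scene (220,240) and top (280,190), and the black T-handle is at scene (209,184) and top (287,187). The purple profiles are look-alikes. The grey one in the bed, under the foot, is the stock. Next I'll measure and check in an enlarged crop.

```bash
cat > h.py <<'E'
from plant import bot
import cv2,numpy as np
def K(n):
    m=bot.camera_model(n); f=192/np.tan(np.radians(m["vertical_fov"]/2))
    return np.array([[f,0,m["cx"]],[0,f,m["cy"]],[0,0,1]]),np.array(m["dist_coeffs"]),np.array(m["extrinsics"])
def ray(n,p):
    k,d,E=K(n); q=cv2.undistortPoints(np.array(p,float).reshape(-1,1,2),k,d).reshape(-1,2)
    return E[:3,3],np.c_[q,np.ones(len(q))]@E[:3,:3].T
def plane(n,p,z):
    c,r=ray(n,p); return c+r*((z-c[2])/r[:,2])[:,None]
def proj(n,P):
    k,d,E=K(n); R=E[:3,:3].T
    return cv2.projectPoints(np.array(P,float).reshape(-1,1,3),cv2.Rodrigues(R)[0],-R@E[:3,3],k,d)[0].reshape(-1,2)
def tri(p,q):
    c,r=ray("scene",[p]);e,s=ray("top",[q]); A=np.c_[r[0],-s[0]]
    t=np.linalg.lstsq(A,e-c,rcond=None)[0]; a=c+r[0]*t[0];b=e+s[0]*t[1]; return (a+b)/2,np.linalg.norm(a-b)
E
python3 - <<'E'
from h import *
C={}
for n,box in(("scene",(160,165,280,285)),("top",(225,145,335,235))):
    im=cv2.imread(f"pics/{n}0.png"); x0,y0,x1,y1=box
    hsv=cv2.cvtColor(im,cv2.COLOR_BGR2HSV)
    m=cv2.inRange(hsv,(100,140,50),(125,255,255)); mm=np.zeros_like(m);mm[y0:y1,x0:x1]=m[y0:y1,x0:x1]
    pts=cv2.findNonZero(mm); hull=cv2.convexHull(pts)
    ap=cv2.approxPolyDP(hull,4,True).reshape(-1,2); print(n,"corners",ap.tolist())
    P=plane(n,ap,.03); print(np.round(P,4).tolist())
    r=cv2.minAreaRect(plane(n,hull.reshape(-1,2),.03)[:,:2].astype(np.float32)); print("rect",r)
    bx=(185,170,235,200) if n=="scene" else (270,178,305,196)
    d=(im.max(2)<45).astype(np.uint8); dm=np.zeros_like(d);dm[bx[1]:bx[3],bx[0]:bx[2]]=d[bx[1]:bx[3],bx[0]:bx[2]]
    k,l,s,c=cv2.connectedComponentsWithStats(dm)
    print([(s[i].tolist(),c[i].round(1).tolist()) for i in range(1,k) if s[i][4]>15])
    cr=cv2.resize(im[y0:y1,x0:x1],None,fx=3.4,fy=3.4,interpolation=cv2.INTER_CUBIC);C[n]=cr
h=max(c.shape[0] for c in C.values())
cv2.imwrite("pics/crop.png",np.hstack([cv2.copyMakeBorder(c,0,h-c.shape[0],0,0,cv2.BORDER_CONSTANT) for c in C.values()]))
E
```

```text
scene corners [[270, 260], [176, 278], [171, 219], [255, 204]]
[[0.6388, 0.0569, 0.03], [0.6706, -0.2121, 0.03], [0.4604, -0.2396, 0.03], [0.4267, 0.0316, 0.03]]
rect ((0.5486623048782349, -0.09108978509902954), (0.21818311512470245, 0.2756384313106537), 7.300831317901611)
[([185, 170, 18, 9, 28], [192.6, 174.0]), ([188, 170, 22, 11, 22], [198.5, 175.0]), ([195, 178, 27, 13, 231], [208.5, 184.2]), ([215, 193, 4, 7, 19], [216.8, 195.9]), ([203, 195, 4, 5, 18], [204.5, 197.0])]
top corners [[323, 214], [244, 225], [236, 164], [313, 154]]
[[0.4605, -0.2383, 0.03], [0.4231, 0.0321, 0.03], [0.6335, 0.0599, 0.03], [0.6694, -0.2074, 0.03]]
rect ((0.5454016327857971, -0.0882231742143631), (0.21700207889080048, 0.27620530128479004), 7.362553119659424)
[([274, 183, 25, 8, 135], [286.1, 186.6])]
```

View pics/crop.png

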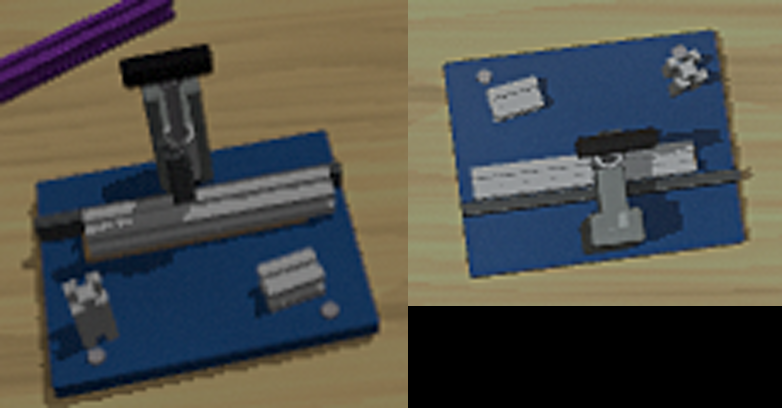

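```bash
python3 - <<'E'
from h import *
print(tri((208.5,184.2),(286.1,186.6)))
for z in(.25,.261): print(plane("scene",[(208.5,184.2)],z),plane("top",[(286.1,186.6)],z))
im=cv2.imread("pics/top0.png")
for n,bx in(("top",(270,178,305,196)),("scene",(190,176,226,193))):
    im=cv2.imread(f"pics/{n}0.png");d=(im.max(2)<45).astype(np.uint8)[bx[1]:bx[3],bx[0]:bx[2]]
    k,l,s,c=cv2.connectedComponentsWithStats(d);i=1+np.argmax(s[1:,4])
    yx=np.argwhere(l==i)[:,::-1]+[bx[0],bx[1]]
    P=plane(n,yx,.255)[:,:2].astype(np.float32);v=cv2.fitLine(P,cv2.DIST_L2,0,.01,.01).ravel();print(n,np.degrees(np.arctan2(v[1],v[0])),P.mean(0))
o=bot.get_obs();R=o["tool_rot"];print(R)
E
```

```text
(array([ 0.52601223, -0.09296607,  0.24951038]), np.float64(0.001688909689340792))
[[ 0.526412   -0.09375748  0.25      ]] [[ 0.52591551 -0.09207289  0.25      ]]
[[ 0.53659114 -0.09244182  0.261     ]] [[ 0.52446262 -0.0910533   0.261     ]]
top -81.768295 [ 0.5252596  -0.09176645]
scene -82.30608 [ 0.53112704 -0.09323242]
[[-3.80069035e-01 -5.85258167e-04  9.24957937e-01]
 [-9.24956540e-01 -1.60945032e-03 -3.80069479e-01]
 [ 1.71111261e-03 -9.99998534e-01  7.03638603e-05]]
```

The rays put the tee at (0.526, -0.0925, 0.250), which matches the expected height. The bed yaw is about 7.7°. The crop confirms the black T-bar on the bed's column with the grey profile beneath it. I'll lift, then travel over it.

>>> {"api": "move_arm", "payload": {"targets": [{"linear":[0,0,0.75],"roll":0},{"linear":[0,0,0.75],"roll":0},{"linear":[0,0,0.75],"roll":0},{"linear":[0.466,-0.884,0],"roll":-0.588},{"linear":[0.466,-0.884,0],"roll":-0.588},{"linear":[0.466,-0.884,0],"roll":-0.588},{"linear":[0.466,-0.884,0],"roll":-0.588},{"linear":[0.466,-0.884,0],"roll":-0.588},{"linear":[0.466,-0.884,0],"roll":-0.588},{"linear":[0.466,-0.884,0],"roll":-0.588},{"linear":[0.466,-0.884,0],"roll":-0.588},{"linear":[0.466,-0.884,0],"roll":-0.588},{"linear":[0.466,-0.884,0],"roll":-0.588},{"linear":[0.466,-0.884,0],"roll":-0.588},{"linear":[0.466,-0.884,0],"roll":-0.588},{"linear":[0.466,-0.884,0],"roll":-0.588},{"linear":[0.466,-0.884,0],"roll":-0.588},{"linear":[0.466,-0.884,0],"roll":-0.588},{"linear":[0.466,-0.884,0],"roll":-0.588},{"linear":[0.466,-0.884,0],"roll":-0.588}], "fingers": 60}}

```text
time: 1.77
tcp_pos: [0.5262, -0.0944, 0.3289]
tool_rot: [[-0.991, -0.001, 0.131], [-0.131, 0.0, -0.991], [0.001, -1.0, -0.0]]
ft_force: [0.8, 2.7, 0.6]
width: 0.702
```

>>> {"api": "move_arm", "payload": {"targets": [{"linear":[0,0,0],"roll":0},{"linear":[0,0,0],"roll":0},{"linear":[0,0,0],"roll":0}]}}

```text
time: 2.02
tcp_pos: [0.5257, -0.0924, 0.3288]
tool_rot: [[-0.991, -0.001, 0.134], [-0.134, 0.0, -0.991], [0.001, -1.0, -0.0]]
ft_force: [-0.9, 1.2, -0.1]
width: 0.706
```

```bash
python3 - <<'E'
from h import *
o=bot.get_obs();R=o["tool_rot"];print(o["time"],o["tcp_pos"],np.degrees(np.arctan2(R[1,0],R[0,0])),np.round(R,3).tolist(),o["joint_positions"],o["ft_force"],o["moment"],o["width"])
E
```

```text
2.0167 [ 0.52567699 -0.09238949  0.32877482] -172.32695888625534 [[-0.991, -0.001, 0.134], [-0.134, 0.0, -0.991], [0.001, -1.0, -0.0]] [ 6.83181949e+00  1.23505650e+01  1.60819543e+01 -2.17927893e-02
 -9.37918706e+01  8.39780015e-01] [-0.85285946  1.19971359 -0.12667234] [0.06556046 0.02149659 0.0015836 ] 0.7064956659801647
```

>>> {"api": "move_arm", "payload": {"targets": [{"linear":[0,0,-0.43],"roll":0},{"linear":[0,0,-0.43],"roll":0},{"linear":[0,0,-0.43],"roll":0},{"linear":[0,0,-0.43],"roll":0},{"linear":[0,0,-0.43],"roll":0},{"linear":[0,0,0],"roll":0},{"linear":[0,0,0],"roll":0}]}}

```text
time: 2.6
tcp_pos: [0.5253, -0.0914, 0.2435]
tool_rot: [[-0.991, -0.001, 0.136], [-0.136, -0.0, -0.991], [0.001, -1.0, 0.0]]
ft_force: [-0.0, 0.8, -0.1]
width: 0.703
```

>>> {"api": "move_arm", "payload": {"targets": [{"linear":[0,0,0],"roll":0},{"linear":[0,0,0],"roll":0},{"linear":[0,0,0],"roll":0},{"linear":[0,0,0],"roll":0},{"linear":[0,0,0],"roll":0},{"linear":[0,0,0],"roll":0},{"linear":[0,0,0],"roll":0},{"linear":[0,0,0],"roll":0}], "fingers": 5, "grip_force": 60}}

```text
time: 3.27
tcp_pos: [0.5246, -0.0926, 0.244]
tool_rot: [[-0.991, -0.002, 0.134], [-0.134, -0.0, -0.991], [0.002, -1.0, -0.0]]
ft_force: [-5.6, 0.9, 3.0]
width: 0.172
```

```bash
python3 - <<'E'
from h import *
o=bot.get_obs();R=o["tool_rot"];print(o["time"],o["tcp_pos"],o["ft_force"],o["moment"],o["width"]*85.4)
S=[]
for n,b in(("scene",(160,130,280,230)),("top",(235,145,335,235))):
    im=bot.snapshot(n)[:,:,::-1];S.append(cv2.resize(im[b[1]:b[3],b[0]:b[2]],(390,330),interpolation=cv2.INTER_CUBIC))
cv2.imwrite("pics/g.png",np.hstack(S))
E
```

```text
3.2667 [ 0.52464865 -0.09256455  0.24401794] [-5.55584185  0.88594427  2.97590103] [0.28943272 1.75022247 0.01937458] 14.728506714186983
```

View pics/g.png

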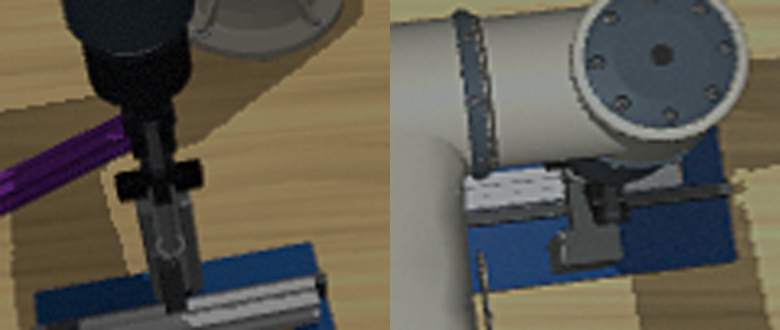

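The tee is held, with the opening at 14.7 mm. The side force of -5.6 N means the grasp sits about 1 mm off, so I'll relieve that and then twist.

>>> {"api": "move_arm", "payload": {"targets": [{"linear":[-0.03,0,0],"roll":0},{"linear":[0,0,0],"roll":0.7},{"linear":[0,0,0],"roll":0.7},{"linear":[0,0,0],"roll":0.7},{"linear":[0,0,0],"roll":0.7},{"linear":[0,0,0],"roll":0.7},{"linear":[0,0,0],"roll":0.7},{"linear":[0,0,0],"roll":0.7},{"linear":[0,0,0],"roll":0.7}]}}

```text
time: 4.12
tcp_pos: [0.5245, -0.0925, 0.2442]
tool_rot: [[-0.749, 0.001, 0.662], [-0.662, -0.0, -0.749], [-0.0, -1.0, 0.0]]
ft_force: [-2.9, 0.2, 3.7]
width: 0.174
```

>>> {"api": "move_arm", "payload": {"targets": [{"linear":[0,0,0],"roll":0.7},{"linear":[0,0,0],"roll":0.7},{"linear":[0,0,0],"roll":0.7},{"linear":[0,0,0],"roll":0.7},{"linear":[0,0,0],"roll":0.7},{"linear":[0,0,0],"roll":0.7},{"linear":[0,0,0],"roll":0.7},{"linear":[0,0,0],"roll":0.5},{"linear":[0,0,0],"roll":0},{"linear":[0,0,0],"roll":0},{"linear":[0,0,0],"roll":0}]}}

```text
time: 5.03
tcp_pos: [0.5245, -0.0924, 0.2438]
tool_rot: [[-0.282, 0.0, 0.959], [-0.959, -0.0, -0.282], [-0.0, -1.0, 0.0]]
ft_force: [-3.4, 1.6, 5.1]
width: 0.17
```

```bash
cat >> h.py <<'E'
def st():
    o=bot.get_obs();R=o["tool_rot"];a=np.degrees(np.arctan2(R[1,0],R[0,0]))
    print("t",round(o["time"],2),"tcp",np.round(o["tcp_pos"],4),"yaw",round(a,2),"tee~",round(np.radians(a+172.3),3),"F",np.round(o["ft_force"],1),"M",np.round(o["moment"],2),"w",round(o["width"]*85.4,1),"j6",o["joint_positions"][5])
E
python3 -c "from h import *;st()"
```

```text
t 5.03 tcp [ 0.5245 -0.0924  0.2438] yaw -106.4 tee~ 1.15 F [-3.4  1.6  5.1] M [0.48 1.35 0.03] w 14.5 j6 66.74048792855788
```

>>> {"api": "move_arm", "payload": {"targets": [{"linear":[0,0,-0.1],"roll":0},{"linear":[0,0,-0.15],"roll":0},{"linear":[0,0,-0.15],"roll":0},{"linear":[0,0,-0.15],"roll":0},{"linear":[0,0,-0.15],"roll":0},{"linear":[0,0,-0.1],"roll":0},{"linear":[0,0,-0.05],"roll":0},{"linear":[0,0,0],"roll":0},{"linear":[0,0,0],"roll":0}]}}

```text
time: 5.78
tcp_pos: [0.5245, -0.0924, 0.2093]
tool_rot: [[-0.282, -0.0, 0.96], [-0.96, -0.0, -0.282], [0.0, -1.0, -0.0]]
ft_force: [-3.6, -0.2, 4.1]
width: 0.176
```

```bash
python3 -c "from h import *;st()"
```

```text
t 5.78 tcp [ 0.5245 -0.0924  0.2093] yaw -106.35 tee~ 1.151 F [-3.6 -0.2  4.1] M [0.36 1.24 0.01] w 15.0 j6 66.79012751913977
```

>>> {"api": "move_arm", "payload": {"targets": [{"linear":[0,0,-0.025],"roll":0},{"linear":[0,0,-0.025],"roll":0},{"linear":[0,0,-0.025],"roll":0},{"linear":[0,0,0],"roll":0},{"linear":[0,0,0],"roll":0}]}}

```text
time: 6.2
tcp_pos: [0.5246, -0.0925, 0.207]
tool_rot: [[-0.281, 0.0, 0.96], [-0.96, -0.0, -0.281], [0.0, -1.0, 0.0]]
ft_force: [-4.9, 1.8, 6.8]
width: 0.173
```

>>> {"api": "move_arm", "payload": {"targets": [{"linear":[0,0,-0.025],"roll":0},{"linear":[0,0,-0.025],"roll":0},{"linear":[0,0,0],"roll":0},{"linear":[0,0,0],"roll":0}]}}

```text
time: 6.53
tcp_pos: [0.5246, -0.0925, 0.2055]
tool_rot: [[-0.281, 0.001, 0.96], [-0.96, -0.0, -0.281], [0.0, -1.0, 0.001]]
ft_force: [-6.5, 1.6, 9.4]
width: 0.175
```

>>> {"api": "move_arm", "payload": {"targets": [{"linear":[0,0,-0.025],"roll":0},{"linear":[0,0,-0.025],"roll":0},{"linear":[0,0,0],"roll":0},{"linear":[0,0,0],"roll":0}]}}

```text
time: 6.87
tcp_pos: [0.5247, -0.0925, 0.2041]
tool_rot: [[-0.281, 0.002, 0.96], [-0.96, -0.0, -0.281], [-0.0, -1.0, 0.002]]
ft_force: [-6.9, 2.4, 11.9]
width: 0.176
```

>>> {"api": "move_arm", "payload": {"targets": [{"linear":[0,0,-0.025],"roll":0},{"linear":[0,0,-0.025],"roll":0},{"linear":[0,0,0],"roll":0},{"linear":[0,0,0],"roll":0}]}}

```text
time: 7.2
tcp_pos: [0.5248, -0.0926, 0.2027]
tool_rot: [[-0.281, 0.002, 0.96], [-0.96, -0.001, -0.281], [-0.0, -1.0, 0.002]]
ft_force: [-7.2, 3.4, 16.0]
width: 0.175
```

```bash
python3 -c "from h import *;st()"
```

```text
t 7.2 tcp [ 0.5248 -0.0926  0.2027] yaw -106.31 tee~ 1.152 F [-7.2  3.4 16. ] M [ 1.12  2.93 -0.08] w 15.0 j6 66.8025334085452
```

Foot contact came at z≈0.2075, and the foot force is now about 10 N. I'll go down to about 15 N, then turn back to just before the comb.

>>> {"api": "move_arm", "payload": {"targets": [{"linear":[-0.03,0,-0.03],"roll":0},{"linear":[0,0,-0.03],"roll":0},{"linear":[0,0,-0.02],"roll":0},{"linear":[0,0,0],"roll":0},{"linear":[0,0,0],"roll":0},{"linear":[0,0,0],"roll":0}]}}

```text
time: 7.7
tcp_pos: [0.5247, -0.0926, 0.2007]
tool_rot: [[-0.28, 0.005, 0.96], [-0.96, -0.001, -0.28], [-0.001, -1.0, 0.005]]
ft_force: [-6.7, 2.8, 20.0]
width: 0.175
```

```bash
python3 -c "from h import *;st()"
```

```text
t 7.7 tcp [ 0.5247 -0.0926  0.2007] yaw -106.29 tee~ 1.152 F [-6.7  2.8 20. ] M [1.37 2.7  0.01] w 15.0 j6 66.78454071752014
```

>>> {"api": "move_arm", "payload": {"targets": [{"linear":[0,0,0],"roll":-0.6},{"linear":[0,0,0],"roll":-0.6},{"linear":[0,0,0],"roll":-0.6},{"linear":[0,0,0],"roll":-0.6},{"linear":[0,0,0],"roll":-0.6},{"linear":[0,0,0],"roll":-0.6},{"linear":[0,0,0],"roll":-0.6},{"linear":[0,0,0],"roll":-0.5},{"linear":[0,0,0],"roll":0},{"linear":[0,0,0],"roll":0}]}}

```text
time: 8.53
tcp_pos: [0.5247, -0.0926, 0.2007]
tool_rot: [[-0.701, 0.005, 0.713], [-0.713, -0.001, -0.701], [-0.003, -1.0, 0.005]]
ft_force: [-6.6, 3.7, 18.8]
width: 0.172
```

```bash
python3 -c "from h import *;st()"
```

```text
t 8.53 tcp [ 0.5247 -0.0926  0.2007] yaw -134.5 tee~ 0.66 F [-6.6  3.7 18.8] M [ 1.17  2.66 -0.07] w 14.7 j6 38.569516026950204
```

>>> {"api": "move_arm", "payload": {"targets": [{"linear":[0,0,0],"roll":-0.3},{"linear":[0,0,0],"roll":-0.3},{"linear":[0,0,0],"roll":0},{"linear":[0,0,0],"roll":0}]}}

```text
time: 8.87
tcp_pos: [0.5247, -0.0926, 0.2007]
tool_rot: [[-0.744, 0.005, 0.668], [-0.668, -0.001, -0.744], [-0.003, -1.0, 0.004]]
ft_force: [-6.4, 3.8, 19.6]
width: 0.176
```

```bash
python3 -c "from h import *;st()"
```

```text
t 8.87 tcp [ 0.5247 -0.0926  0.2007] yaw -138.1 tee~ 0.597 F [-6.4  3.8 19.6] M [ 1.17  2.68 -0.07] w 15.1 j6 34.97259714051741
```

>>> {"api": "move_arm", "payload": {"targets": [{"linear":[0,0,0],"roll":-0.25},{"linear":[0,0,0],"roll":-0.25},{"linear":[0,0,0],"roll":0},{"linear":[0,0,0],"roll":0}]}}

```text
time: 9.2
tcp_pos: [0.5247, -0.0927, 0.2007]
tool_rot: [[-0.778, 0.005, 0.628], [-0.628, -0.001, -0.778], [-0.003, -1.0, 0.004]]
ft_force: [-7.3, 3.1, 19.9]
width: 0.175
```

```bash
python3 -c "from h import *;st()"
```

```text
t 9.2 tcp [ 0.5247 -0.0927  0.2007] yaw -141.1 tee~ 0.545 F [-7.3  3.1 19.9] M [ 1.24  2.71 -0.08] w 14.9 j6 31.975166466524076
```

>>> {"api": "move_arm", "payload": {"targets": [{"linear":[0,0,0],"roll":-0.25},{"linear":[0,0,0],"roll":-0.25},{"linear":[0,0,0],"roll":0},{"linear":[0,0,0],"roll":0}]}}

```text
time: 9.53
tcp_pos: [0.5246, -0.0925, 0.2008]
tool_rot: [[-0.81, 0.005, 0.587], [-0.587, -0.001, -0.81], [-0.004, -1.0, 0.004]]
ft_force: [-7.7, 3.2, 19.6]
width: 0.175
```

```bash
python3 -c "from h import *;st()"
```

```text
t 9.53 tcp [ 0.5246 -0.0925  0.2008] yaw -144.08 tee~ 0.492 F [-7.7  3.2 19.6] M [1.35 2.83 0.06] w 14.9 j6 28.982367648458936
```

>>> {"api": "move_arm", "payload": {"targets": [{"linear":[0,0,0],"roll":-0.25},{"linear":[0,0,0],"roll":0},{"linear":[0,0,0],"roll":0}]}}

```text
time: 9.78
tcp_pos: [0.5245, -0.0924, 0.2008]
tool_rot: [[-0.825, 0.005, 0.565], [-0.565, -0.001, -0.825], [-0.004, -1.0, 0.004]]
ft_force: [-8.0, 4.1, 20.8]
width: 0.171
```

```bash
python3 -c "from h import *;st()"
```

```text
t 9.78 tcp [ 0.5245 -0.0924  0.2008] yaw -145.58 tee~ 0.466 F [-8.   4.1 20.8] M [1.57 2.98 0.08] w 14.6 j6 27.486863593178892
```

>>> {"api": "move_arm", "payload": {"targets": [{"linear":[0,0,0],"roll":-0.25},{"linear":[0,0,0],"roll":0},{"linear":[0,0,0],"roll":0}]}}

```text
time: 10.03
tcp_pos: [0.5248, -0.0928, 0.2016]
tool_rot: [[-0.839, 0.006, 0.543], [-0.543, -0.002, -0.839], [-0.004, -1.0, 0.005]]
ft_force: [-7.6, 3.4, 24.1]
width: 0.175
```

```bash
python3 -c "from h import *;st()"
```

```text
t 10.03 tcp [ 0.5248 -0.0928  0.2016] yaw -147.08 tee~ 0.44 F [-7.6  3.4 24.1] M [ 1.39  3.16 -0.1 ] w 14.9 j6 25.97474953490807
```

The pin cammed over a tooth edge: the leg rose 0.8 mm, Fz went up, and the torque fell away. It seems to have entered the notch while bearing on the tooth below. I'll ease up slightly and continue.

>>> {"api": "move_arm", "payload": {"targets": [{"linear":[0,0,0.02],"roll":0},{"linear":[0,0,0.02],"roll":0},{"linear":[0,0,0],"roll":0},{"linear":[0,0,0],"roll":0}]}}

```text
time: 10.37
tcp_pos: [0.5246, -0.0927, 0.2022]
tool_rot: [[-0.84, 0.005, 0.543], [-0.543, -0.001, -0.84], [-0.004, -1.0, 0.004]]
ft_force: [-5.6, 2.7, 17.3]
width: 0.172
```

```bash
python3 -c "from h import *;st()"
```

```text
t 10.37 tcp [ 0.5246 -0.0927  0.2022] yaw -147.09 tee~ 0.44 F [-5.6  2.7 17.3] M [ 1.12  2.49 -0.04] w 14.7 j6 25.98345154598466
```

>>> {"api": "move_arm", "payload": {"targets": [{"linear":[0,0,0],"roll":-0.25},{"linear":[0,0,0],"roll":-0.25},{"linear":[0,0,0],"roll":0},{"linear":[0,0,0],"roll":0}]}}

```text
time: 10.7
tcp_pos: [0.5246, -0.0927, 0.2022]
tool_rot: [[-0.867, 0.005, 0.499], [-0.499, -0.001, -0.867], [-0.004, -1.0, 0.004]]
ft_force: [-6.1, 2.8, 17.2]
width: 0.169
```

```bash
python3 -c "from h import *;st()"
```

```text
t 10.7 tcp [ 0.5246 -0.0927  0.2022] yaw -150.1 tee~ 0.388 F [-6.1  2.8 17.2] M [ 1.14  2.55 -0.08] w 14.5 j6 22.979010040680794
```

>>> {"api": "move_arm", "payload": {"targets": [{"linear":[0,0,0],"roll":-0.25},{"linear":[0,0,0],"roll":-0.25},{"linear":[0,0,0],"roll":-0.25},{"linear":[0,0,0],"roll":0},{"linear":[0,0,0],"roll":0}]}}

```text
time: 11.12
tcp_pos: [0.5246, -0.0927, 0.2022]
tool_rot: [[-0.903, 0.005, 0.429], [-0.429, -0.001, -0.903], [-0.004, -1.0, 0.003]]
ft_force: [-6.8, 2.8, 18.1]
width: 0.172
```

```bash
python3 -c "from h import *;st()"
```

```text
t 11.12 tcp [ 0.5246 -0.0927  0.2022] yaw -154.6 tee~ 0.309 F [-6.8  2.8 18.1] M [ 1.1   2.52 -0.04] w 14.7 j6 18.474974898172373
```

>>> {"api": "move_arm", "payload": {"targets": [{"linear":[0,0,0],"roll":-0.25},{"linear":[0,0,0],"roll":-0.25},{"linear":[0,0,0],"roll":-0.25},{"linear":[0,0,0],"roll":0},{"linear":[0,0,0],"roll":0}]}}

```text
time: 11.53
tcp_pos: [0.5246, -0.0927, 0.2022]
tool_rot: [[-0.934, 0.005, 0.357], [-0.357, -0.001, -0.934], [-0.004, -1.0, 0.003]]
ft_force: [-6.7, 4.0, 18.5]
width: 0.176
```

```bash
python3 -c "from h import *;st()"
```

```text
t 11.53 tcp [ 0.5246 -0.0927  0.2022] yaw -159.1 tee~ 0.23 F [-6.7  4.  18.5] M [ 1.05  2.56 -0.06] w 15.0 j6 13.976126138227185
```

The pin is past 0.25 with no resistance, so it's in the notch. Now I'll turn fully back until the stop shows up in Mz.

>>> {"api": "move_arm", "payload": {"targets": [{"linear":[0,0,0],"roll":-0.3},{"linear":[0,0,0],"roll":-0.3},{"linear":[0,0,0],"roll":-0.3},{"linear":[0,0,0],"roll":-0.3},{"linear":[0,0,0],"roll":-0.3},{"linear":[0,0,0],"roll":-0.3},{"linear":[0,0,0],"roll":0},{"linear":[0,0,0],"roll":0}]}}

```text
time: 12.2
tcp_pos: [0.5246, -0.0927, 0.2022]
tool_rot: [[-0.984, 0.005, 0.175], [-0.175, -0.001, -0.984], [-0.005, -1.0, 0.002]]
ft_force: [-6.9, 3.2, 17.9]
width: 0.176
```

```bash
python3 -c "from h import *;st()"
```

```text
t 12.2 tcp [ 0.5246 -0.0927  0.2022] yaw -169.9 tee~ 0.042 F [-6.9  3.2 17.9] M [ 1.12  2.54 -0.07] w 15.0 j6 3.1726292187391394
```

>>> {"api": "move_arm", "payload": {"targets": [{"linear":[0,0,0],"roll":-0.2},{"linear":[0,0,0],"roll":-0.2},{"linear":[0,0,0],"roll":0},{"linear":[0,0,0],"roll":0}]}}

```text
time: 12.53
tcp_pos: [0.5246, -0.0927, 0.2022]
tool_rot: [[-0.991, 0.005, 0.134], [-0.134, -0.001, -0.991], [-0.005, -1.0, 0.002]]
ft_force: [-6.9, 2.2, 17.6]
width: 0.175
```

```bash
python3 -c "from h import *;st()"
```

```text
t 12.53 tcp [ 0.5246 -0.0927  0.2022] yaw -172.3 tee~ 0.0 F [-6.9  2.2 17.6] M [ 1.1   2.58 -0.07] w 15.0 j6 0.7764022690026616
```

At locked. I'll ease the leg up until the pin takes the load.

>>> {"api": "move_arm", "payload": {"targets": [{"linear":[0,0,0.02],"roll":0},{"linear":[0,0,0.02],"roll":0},{"linear":[0,0,0.02],"roll":0},{"linear":[0,0,0],"roll":0},{"linear":[0,0,0],"roll":0}]}}

```text
time: 12.95
tcp_pos: [0.5245, -0.0926, 0.2034]
tool_rot: [[-0.991, 0.004, 0.134], [-0.134, -0.001, -0.991], [-0.004, -1.0, 0.001]]
ft_force: [-4.8, 1.3, 12.8]
width: 0.173
```

```bash
python3 -c "from h import *;st()"
```

```text
t 12.95 tcp [ 0.5245 -0.0926  0.2034] yaw -172.3 tee~ -0.0 F [-4.8  1.3 12.8] M [0.68 1.72 0.02] w 14.8 j6 0.7847220167942849
```

>>> {"api": "move_arm", "payload": {"targets": [{"linear":[0,0,0.02],"roll":0},{"linear":[0,0,0.02],"roll":0},{"linear":[0,0,0],"roll":0},{"linear":[0,0,0],"roll":0}]}}

```text
time: 13.28
tcp_pos: [0.5244, -0.0926, 0.2035]
tool_rot: [[-0.991, 0.003, 0.134], [-0.134, -0.001, -0.991], [-0.002, -1.0, 0.001]]
ft_force: [-0.5, -0.3, 6.0]
width: 0.174
```

>>> {"api": "move_arm", "payload": {"targets": [{"linear":[0,0,0.02],"roll":0},{"linear":[0,0,0.02],"roll":0},{"linear":[0,0,0],"roll":0},{"linear":[0,0,0],"roll":0}]}}

```text
time: 13.62
tcp_pos: [0.5244, -0.0925, 0.2036]
tool_rot: [[-0.991, 0.001, 0.133], [-0.133, -0.0, -0.991], [-0.001, -1.0, 0.0]]
ft_force: [4.9, -2.4, -3.7]
width: 0.173
```

```bash
python3 -c "from h import *;st()"
```

```text
t 13.62 tcp [ 0.5244 -0.0925  0.2036] yaw -172.33 tee~ -0.001 F [ 4.9 -2.4 -3.7] M [-0.92 -1.8  -0.04] w 14.8 j6 0.8023289032097043
```

The pin bears on the tooth above: z stays at 0.2035 while the pull reverses sign. That leaves roughly 8 N on the foot. The next notch down would give about 24 N, too near the 25 N limit, so I'll keep this one. I'll neutralise the pull, release and retreat.

>>> {"api": "move_arm", "payload": {"targets": [{"linear":[0.015,0,-0.015],"roll":0},{"linear":[0,0,0],"roll":0},{"linear":[0,0,0],"roll":0}]}}

```text
time: 13.87
tcp_pos: [0.5244, -0.0925, 0.2036]
tool_rot: [[-0.991, 0.001, 0.134], [-0.134, -0.0, -0.991], [-0.001, -1.0, 0.0]]
ft_force: [4.1, -2.3, -1.3]
width: 0.172
```

>>> {"api": "move_arm", "payload": {"targets": [{"linear":[0,0,0],"roll":0},{"linear":[0,0,0],"roll":0},{"linear":[0,0,0],"roll":0},{"linear":[0,0,0],"roll":0},{"linear":[0,0,0],"roll":0},{"linear":[0,0,0],"roll":0},{"linear":[0,0,0],"roll":0},{"linear":[0,0,0],"roll":0}], "fingers": 60}}

```text
time: 14.53
tcp_pos: [0.524, -0.0923, 0.2037]
tool_rot: [[-0.991, -0.0, 0.134], [-0.134, 0.0, -0.991], [0.0, -1.0, -0.0]]
ft_force: [0.5, 0.1, -0.6]
width: 0.698
```

>>> {"api": "move_arm", "payload": {"targets": [{"linear":[0,0,0.2],"roll":0},{"linear":[0,0,0.4],"roll":0},{"linear":[0,0,0.7],"roll":0},{"linear":[0,0,0.9],"roll":0},{"linear":[0,0,0.9],"roll":0},{"linear":[0,0.9,0],"roll":0},{"linear":[0,0.9,0],"roll":0},{"linear":[0,0.9,0],"roll":0},{"linear":[0,0.9,0],"roll":0},{"linear":[0,0.9,0],"roll":0},{"linear":[0,0.9,0],"roll":0},{"linear":[0,0.9,0],"roll":0},{"linear":[0,0.9,0],"roll":0},{"linear":[0,0,0],"roll":0}]}}

```text
time: 15.7
tcp_pos: [0.5235, 0.2008, 0.3268]
tool_rot: [[-0.99, -0.002, 0.138], [-0.138, 0.001, -0.99], [0.002, -1.0, -0.001]]
ft_force: [-0.5, -1.4, -0.6]
width: 0.704
```

```bash
python3 - <<'E'
from h import *
st();S=[]
for n,b in(("scene",(160,165,280,285)),("top",(225,145,335,235))):
    im=bot.snapshot(n)[:,:,::-1];S.append(cv2.resize(im[b[1]:b[3],b[0]:b[2]],(390,390 if n=="scene" else 319),interpolation=cv2.INTER_CUBIC))
    bx=(190,176,230,206) if n=="scene" else (268,176,306,200)
    d=(im.max(2)<45).astype(np.uint8)[bx[1]:bx[3],bx[0]:bx[2]]
    k,l,s,c=cv2.connectedComponentsWithStats(d);i=1+np.argmax(s[1:,4])
    p=c[i]+[bx[0],bx[1]];print(n,p,s[i]);yx=np.argwhere(l==i)[:,::-1]+[bx[0],bx[1]]
    P=plane(n,yx,.208)[:,:2].astype(np.float32);v=cv2.fitLine(P,cv2.DIST_L2,0,.01,.01).ravel();print(np.degrees(np.arctan2(v[1],v[0])),P.mean(0))
S[1]=cv2.copyMakeBorder(S[1],0,71,0,0,cv2.BORDER_CONSTANT)
cv2.imwrite("pics/end.png",np.hstack(S))
E
```

```text
t 15.7 tcp [0.5235 0.2008 0.3268] yaw -172.04 tee~ 0.004 F [-0.5 -1.4 -0.6] M [-0.1   0.09  0.  ] w 60.1 j6 -28.966280574637235
scene [210.85       195.48461538] [  8  12  26  18 260]
-87.29759 [ 0.52931154 -0.09244408]
top [284.46153846 188.50769231] [  6   9  23  12 130]
-79.68356 [ 0.5256216  -0.09093931]
```

View pics/end.png

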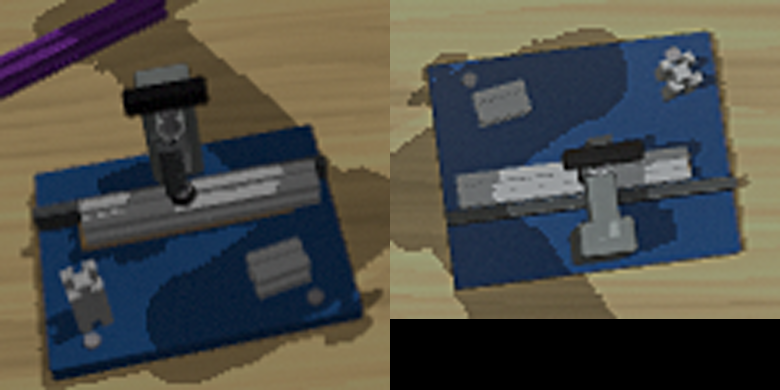

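The final picture shows the handle still down (scene (211,195), about 0.21 m), its bar parallel to the bed's y, the foot on the profile, and the profile and offcuts where they were. The robot is clear, so I'll hand in.

```bash
python3 -c "
from plant import bot
print(bot.hand_in())"
```

```text
the job is handed in; nothing more can be done
None
```

The profile is clamped and the job is handed in at about 16 s, but the foot presses with about 8 N, not the 15 N asked for.

- **What I did:** I gripped the T-handle, twisted it to about 1.15 rad and slid the leg down about 43 mm, to about 14 N at the foot. On the way back the pin met a tooth edge at about 0.45 rad. I eased the leg up roughly 1 mm and then turned the handle to 0 without resistance.
- **Why 8 N:** When I eased off, the leg rose until the pin bore on the tooth above, leaving about 4 mm of spring compression. The next notch down would have given about 24 N, too near the 25 N limit.
- **Last checks:** Before release, the leg held its height when I pulled up on it. After release, the picture shows the handle still down and its bar along the bed. The profile and the offcuts on the bed look unmoved, and the robot is clear.
- **Not confirmed:** The 8 N comes from wrist force and leg travel, not a direct reading. A rough line fit to the bar in the last images disagreed by about 7° between the two cameras. I put that down to shadow in the colour mask, because the gripper had held the bar at 0 rad when I let go.

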